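# Turn the white reference tile to the reader and hold its shutter open

## Robot

A 6-joint arm with a two-finger parallel gripper is mounted at the origin on a cart in front of the work surface, level with it; the furniture and walls round the work are solid. World frame = base frame: x ahead of the robot, y to its left, z up, the work surface at z = 0. Lengths are in m, angles in rad, forces in N, time in s.
With the tool pointing down it reaches from about 0.375 to 0.975 m from the base axis. Payload 3.8 kg.
Tool frame: the origin (TCP) lies between the finger pads; the fingertips stand 17 mm ahead of it and the grasp point (between the pads) lies 2 mm behind it; z points along the fingers, y is the line along which they close (so a half turn about z gives the same grasp; the last joint's range is limited). The gripper opens to 85 mm and grips with 20 to 120 N. Pads are 22 mm wide; open, the fingers measure 114 mm over their backs; the gripper's body (76 mm by 85 mm) begins 54 mm behind the grasp point. The pads swing forward as they close: fully open they stand 13 mm farther back than shut.
Start: joints at [1.157, 0.264, 1.604, -0, 1.274, -0.037], TCP at [0.248, 0.628, 0.248] pointing down, gripper open.
Joint ranges: [-2.63, 2.63], [-0.94, 2.18], [0.31, 2.57], [-1.31, 4.45], [0, 2.66], [-2.55, 2.55]. Speed limits (rad/s): [2.57, 2.57, 3.14, 3.14, 3.14, 3.14].

## Interface

Orientations are given as a rotation vector (axis times angle).
In Python, from workcell import bot gives the robot as it stands.
- The arm moves only by the tool play_rows, never from a script. Its argument "steps" is one flat list of numbers, 4 for each row, row after row: the shift along the tool's x, y, z in m, then the turn about the tool's z in rad. A call has 1 to 10 rows; each row is the pose to reach, as a shift and turn from the pose commanded when the call began, along the tool's axes at that moment; what a row does not reach only later rows make up. A row lasts 1/8 s, in which the tool goes at most 62.5 mm and 10.7 degrees, less where a joint would pass 70% of its speed; a pose out of reach is approached as far as the arm can. A call with a gripper value outside its range is refused whole. "jaw" is the closure in counts, from 0 (fully open) to 255 (shut), set as the call begins (left out, the last holds). The fingers move at their own pace and stop on an object; "grip_force" is the grip in N (left out, the last holds). Time passes only in rows, so rows that repeat a pose let the fingers close. It gives the time, the measured TCP pose, the force, the opening and the grip force at its end, in the units of the state.
- bot.read_state(): the state, without advancing time (a new reading comes with each control period).
- bot.read_camera(name): name is "side" or "top"; returns a dict with "pixels" (480x640x3 uint8, blue, green, red), "mtx" (3x3 intrinsics, pixels), "dist" ([k1, k2, p1, p2, k3] as OpenCV has them; the pictures are not rectified), "R" (3x3) and "t" (3): a world point X has camera coordinates R X + t. Camera axes: x right, y down, z forward; pixel columns grow to the right and rows downward; lengths in m; the calibration is good to about 2 mm. A picture is of the moment at which its call begins. There is no depth.
- bot.finish_job(): hands the job in; it is judged then, once.
The state is a dict: "time": time; "q": joint angles; "joint_vel": joint speeds; "joint_torque": joint torques, N m; "tool_pos": TCP position; "tcp_rot": TCP orientation; "wrist_force": force on the tool from outside, world axes, zero at the start; "torque": the same for the moment, N m; "width": opening from 0.0 (shut) to 1.0 (fully open); "grip_force": force on a finger pad.
Only numpy, scipy, OpenCV 4.12 (cv2) and the standard library are available. Lean on these libraries where they do the work, as an engineer would, in place of code of your own. Each camera call takes 0.05 s, during which the arm holds its last target. There are 200 camera calls.

## Task

Calibrate the reflectance reader: the white reference tile stands in its holder the wrong way round, with its black back towards the round light head. Lift it out, turn it round, seat it fully home and upright in the same holder with the white face towards the light head, and let go of it while the shutter is still closed. Then swing the red-knobbed shutter lever against its spring all the way to its open stop and finish while holding it there; leave the bottle and jars standing nearby where they are.

Things in the scene. Friction and masses are not known exactly. Their poses are not given: they have to be found in the camera images.
- reader: The reflectance reader, fixed to the worktop: grey base plate 130 (x) x 225 (y) mm, its top 10 mm above the worktop, carrying a black tile holder and an aluminium light head (upright cylinder, 38 mm radius, top 66 mm high, with a round window facing the holder). Origin on the worktop; in its own axes the holder's slot lies at y +60 mm and the head's axis at y -45 mm (both x 0), so +y points from the head to the tile. z up. Its place and yaw vary.
- slot (a point): Centre of the slot's floor in the black holder, 16 mm above the worktop; axes as the reader's. Slot 62 mm long along x, 14 mm wide along y, 26 mm deep, with a 3 mm chamfer round its mouth, which is 42 mm above the worktop.
- tile_center (a point): Middle of the loose reference tile, 52 mm above its underside. Tile: black frame 60 mm wide (own x), 12 mm thick (own y), 72 mm high, with a narrower black grip tab on top, 34 mm wide, 12 mm thick, from 72 to 104 mm above the underside (tab middle 36 mm above this point). Its own +y points out of the white face, z up. About 90 g. At the start it stands in the slot with its axes parallel to the reader's, so its white face looks away from the head.
- tile_white (a point): Point on the tile's white face, 6 mm from the tile's mid-plane along the tile's own +y, 48 mm above its underside; axes as the tile's.
- lever_knob (a point): Mid-height of the upright red knob (14 mm diameter, 40 mm tall, from 76 to 116 mm above the worktop) at the end of the shutter lever; it travels on a level arc of 65 mm radius about the pivot. The dark lever bar lies just under the knob.
- shutter_pivot (a point): Point on the lever's vertical pivot axis (the light head's axis), at the knob's mid-height, 96 mm above the worktop.
- shutter (a joint): Swing of the shutter lever in rad, counterclockwise seen from above: 0 closed (knob on the robot's side, blade over the window), 1.1 at the open stop (knob farther from the robot, away from the tile holder). A spring pulls it shut: 0.125 N m closed, 0.40 N m at the stop (about 2 to 6 N at the knob); let go, it snaps shut.
- drop_bottle: Amber drop bottle with white cap, 40 mm diameter, 81 mm tall, loose; origin at the centre of its underside. Leave alone.
- lid_jar: White jar with red lid, 45 mm diameter, 62 mm tall, loose; origin at the centre of its underside. Leave alone.
- weigh_jar: Clear glass weighing jar with knobbed lid, 43 mm diameter, 48 mm tall, loose; origin at the centre of its underside. Leave alone.
Mind the look-alikes: they are no part of the job. There is more than one size of the part that bears tile_center; the job needs the largest.

How it is judged:
On the way:
1. the tile is seated in the slot with its white face to the light head and let go, shutter closed (horizontal distance between tile_center and slot below 0.007 m and z of tile_center in the frame of slot below 0.057 m and y of tile_white in the frame of slot below -0.001 m and angle between tile_center's own z axis and vertical below 0.12 rad and contact force between the fingers and tile below 0.1 N and value of joint shutter below 0.15 rad), for 0.2 s.
At the end, for the whole second after the job is handed in: The fingers hold the shutter lever at its open stop (more than 1.05 of 1.1 rad, finger contact above 1 N) while the released tile stands in the slot, white face to the light head, within 5 mm of full depth, 7 mm of the slot's centre and 0.12 rad of upright (value of joint shutter above 1.05 rad and contact force between the fingers and shutter above 1 N and horizontal distance between tile_center and slot below 0.007 m and z of tile_center in the frame of slot below 0.057 m and y of tile_white in the frame of slot below -0.001 m and angle between tile_center's own z axis and vertical below 0.12 rad and contact force between the fingers and tile below 0.1 N); the arm keeps its last pose, push and grip.
It fails at once if a bystander bottle or jar is moved by more than 30 mm (distance of any of drop_bottle, lid_jar, weigh_jar from where it was at the start of the episode above 0.03 m).
It also fails if it takes over 56 s, if anything falls off the work surface, if the arm or the gripper's body presses on something with over 40 N, if the wrist force passes 120 N, or if a joint passes its speed limit or range.

## Working session

There is one attempt and no reset: what is moved stays moved. The work goes in short steps, Python scripts to look and compute and a tool call to move; the robot and the scene stay as the last step left them, time stands still between calls to the robot, and variables do not carry over. Pictures are saved under pics/ and viewed, at most 10 in all, crops included, and the job is handed in when it is done.

Besides the shell and the picture viewer there is one more tool, called after "Request:" by a JSON object that holds its "name" and its "arguments". play_rows: Moves the arm, as the interface text tells. Its arguments: {"type":"object","properties":{"steps":{"type":"array"},"jaw":{"type":"number"},"grip_force":{"type":"number"}},"required":["steps"]}

```bash
mkdir -p pics; python3 - <<'E'
from workcell import bot
import cv2,numpy as np
for n in("top","side"):
    c=bot.read_camera(n); cv2.imwrite(f"pics/{n}0.png",c["pixels"])
    np.savez(f"{n}.npz",**{k:np.array(v) for k,v in c.items()})
    print(n,np.round(c["mtx"],1).tolist(),np.round(c["dist"],4),np.round(-np.array(c["R"]).T@c["t"],3))
s=bot.read_state();print({k:np.round(v,4) for k,v in s.items()})
E
```

```text
top [[603.7, 0.0, 324.0], [0.0, 603.7, 237.3], [0.0, 0.0, 1.0]] [-0.1717  0.      0.      0.      0.    ] [0.512 0.327 1.065]
side [[508.6, 0.0, 315.7], [0.0, 508.6, 234.7], [0.0, 0.0, 1.0]] [-0.0055  0.      0.      0.      0.    ] [0.401 0.993 0.698]
{'time': np.float64(0.1), 'q': array([ 1.1571,  0.2647,  1.6053,  0.    ,  1.2737, -0.0369]), 'joint_vel': array([ 0.0004, -0.0012, -0.0025,  0.0007, -0.0026, -0.0016]), 'joint_torque': array([ 6.00000e-04, -5.16713e+01, -3.68587e+01,  0.00000e+00,
        6.20000e-03,  0.00000e+00]), 'tool_pos': array([0.2481, 0.627 , 0.2471]), 'tcp_rot': array([-0.5883, -3.0855,  0.0032]), 'wrist_force': array([ 0.0919, -0.879 , -0.3349]), 'torque': array([-0.0292, -0.0363, -0.0261]), 'grip_force': np.float64(0.0), 'width': np.float64(1.0026)}
```

View pics/top0.png

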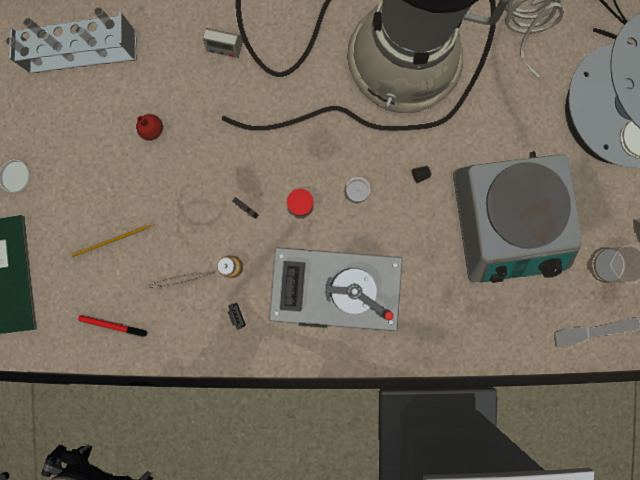

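View pics/side0.png

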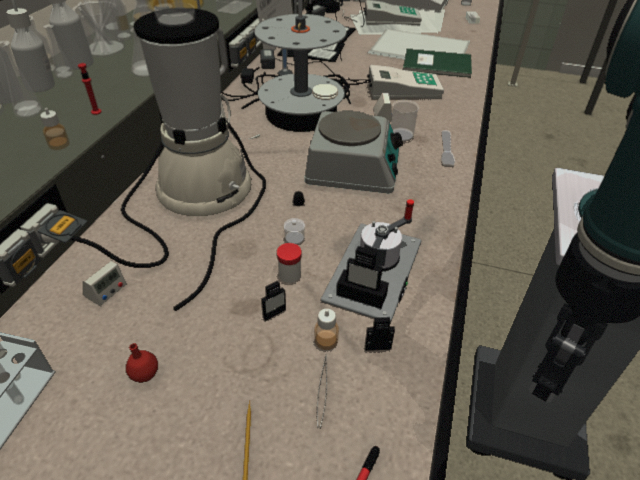

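The top view has the world x axis pointing up and y pointing left. The reader plate spans about (270–402, 248–330), with the tile and holder at (292,287), the head at (354,291) and the knob at (388,315). The bottle is at (229,266) and the jars at (300,202) and (358,189). Two smaller look-alike tiles stand at (245,207) and (236,316). I'll enlarge to measure.

```bash
python3 - <<'E'
import cv2
a=cv2.imread("pics/top0.png")[235:340,255:415]; cv2.imwrite("pics/topc.png",cv2.resize(a,None,fx=5,fy=5,interpolation=cv2.INTER_CUBIC))
a=cv2.imread("pics/side0.png")[190:330,310:430]; cv2.imwrite("pics/sidec.png",cv2.resize(a,None,fx=4,fy=4,interpolation=cv2.INTER_CUBIC))
E
```

```text
(no output)
```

View pics/topc.png

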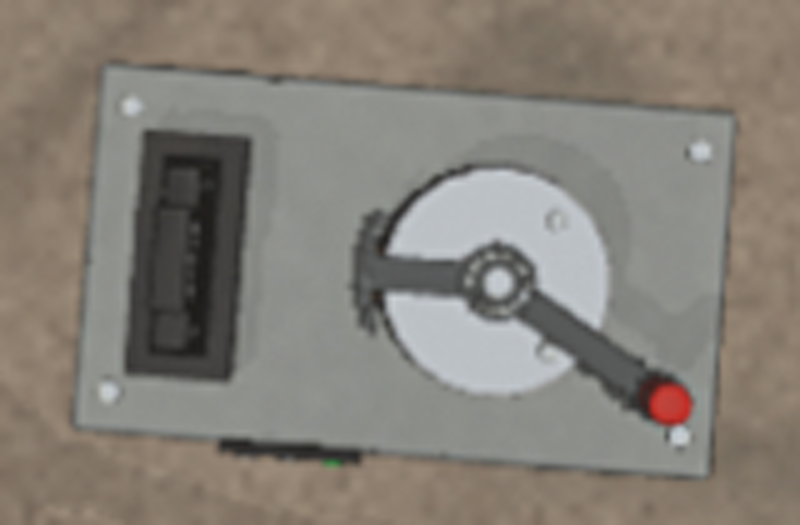

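View pics/sidec.png

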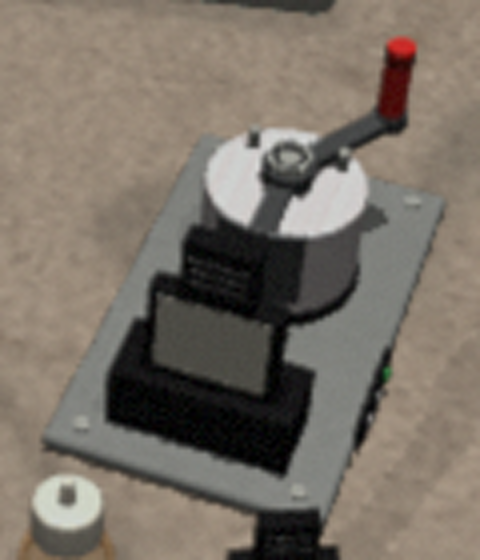

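```bash
cat > h.py <<'E'
import numpy as np,cv2
from scipy.optimize import least_squares
C={n:np.load(f"{n}.npz") for n in("top","side")}
def proj(n,P):
    c=C[n]; return cv2.projectPoints(np.atleast_2d(P).astype(float),cv2.Rodrigues(c["R"])[0],c["t"],c["mtx"],c["dist"])[0][:,0]
def W(p,L): # reader->world
    x,y,a=p; L=np.atleast_2d(L).astype(float); c,s=np.cos(a),np.sin(a)
    return np.c_[x+c*L[:,0]-s*L[:,1],y+s*L[:,0]+c*L[:,1],L[:,2]]
E
python3 - <<'E'
from h import *
T=lambda a:(np.array(a)+.5)/5-.5+[255,235]
S=lambda a:(np.array(a)+.5)/4-.5+[310,190]
K=[[.065,.1125,.01],[.065,-.1125,.01],[-.065,.1125,.01],[-.065,-.1125,.01]]
t=T([(104,66),(735,114),(75,428),(709,476)]); s=S([(44,442),(205,137),(325,515),(445,203)])
th=T([(148,131),(250,138),(232,380),(126,373)]).mean(0)
f=lambda p:np.r_[(proj("top",W(p,K))-t).ravel(),(proj("top",W(p,[0,.06,.042]))-th).ravel(),(proj("side",W(p,K))-s).ravel()]
for m in (slice(0,8),slice(0,10),slice(10,18),slice(0,18)):
    r=least_squares(lambda p:f(p)[m],[.45,.3,0]);print(np.round(r.x,4),np.round(r.fun,1))
p=r.x
# knob
kt=T((670,403));ks=S((402,46))
g=lambda X:np.r_[proj("top",X)[0]-kt,proj("side",X)[0]-ks]
k=least_squares(g,[.4,.2,.116]);print("knob",np.round(k.x,4),np.round(k.fun,1))
for n,L in(("slot",[0,.06,.016]),("piv",[0,-.045,.096]),("headtop",[0,-.045,.066])):
    w=W(p,L);print(n,np.round(w,4),np.round((proj("top",w)-[255,235])*5,0))
pv=W(p,[0,-.045,.096])[0];d=k.x-pv;a=np.arctan2(d[1],d[0]);print("r",np.hypot(*d[:2]),a,a+1.1)
print("open",pv[:2]+.065*np.array([np.cos(a+1.1),np.sin(a+1.1)]))
for nm,u,h in(("bottle",(229,266),.081),("red",(300,202),.062),("glass",(358,189),.048)):
    print(nm,least_squares(lambda X:proj("top",[X[0],X[1],h])[0]-u,[.5,.3]).x.round(3))
# tile tab top corners
print("tabtop proj", np.round((proj("top",W(p,[[.017,.066,.12],[.017,.054,.12],[-.017,.054,.12],[-.017,.066,.12]]))-[255,235])*5), )
print(np.round((proj("side",W(p,[[.017,.066,.12],[.017,.054,.12],[-.017,.054,.12],[-.017,.066,.12]]))-[310,190])*4))
E
```

```text
[ 0.4924  0.3176 -0.0796] [-0.9 -1.   1.  -0.9 -1.   0.8  0.9  1. ]
[ 0.4926  0.3205 -0.0797] [-2.5 -1.1 -0.7 -1.  -2.6  0.6 -0.8  0.9  6.4  0.6]
[ 0.4915  0.32   -0.077 ] [-0.5 -1.  -0.8 -1.6  0.4  3.1  0.9 -1.8]
[ 0.4921  0.3203 -0.0785] [-2.5 -0.8 -0.6 -0.8 -2.5  1.  -0.7  1.1  6.5  1.  -1.  -1.  -1.1 -1.5
 -0.2  3.2  0.6 -1.7]
knob [0.4522 0.2356 0.1143] [ 0.   0.2 -0.3 -0. ]
slot [[0.4969 0.3802 0.016 ]] [[223. 257.]]
piv [[0.4886 0.2755 0.096 ]] [[538. 285.]]
headtop [[0.4886 0.2755 0.066 ]] [[533. 283.]]
r 0.05404991667314141 -2.3112070046904196 -1.2112070046904195
open [0.51149259 0.21463272]
bottle [0.531 0.493]
red [0.638 0.377]
glass [0.662 0.279]
tabtop proj [[192. 206.]
 [230. 209.]
 [222. 318.]
 [183. 315.]]
[[191. 217.]
 [200. 199.]
 [278. 221.]
 [270. 239.]]
```

```bash
python3 - <<'E'
from h import *
T=lambda a:(np.array(a)+.5)/5-.5+[255,235]
S=lambda a:(np.array(a)+.5)/4-.5+[310,190]
t=T([(104,66),(735,114),(75,428),(709,476)]); s=S([(44,442),(205,137),(325,515),(445,203)])
th=T([(148,131),(250,138),(232,380),(126,373)]).mean(0)
hd=T((497,281)); hs=S((287,183))
tt=T((183,260)); # tab
def f(p,full=False):
    K=np.array([[.065,.1125,.01],[.065,-.1125,.01],[-.065,.1125,.01],[-.065,-.1125,.01]])+[0,p[3],0]
    return np.r_[(proj("top",W(p[:3],K))-t).ravel(),(proj("top",W(p[:3],[0,.06,.042]))-th).ravel(),(proj("top",W(p[:3],[0,-.045,.066]))-hd).ravel(),(proj("side",W(p[:3],K))-s).ravel(),(proj("side",W(p[:3],[0,-.045,.066]))-hs).ravel()]
for m in (slice(0,12),slice(12,22),slice(0,22)):
    r=least_squares(lambda p:f(p)[m],[.45,.3,0,0]);print(np.round(r.x,4),np.round(r.fun,1))
p=r.x[:3];np.save("p.npy",p)
kt=T((670,403));ks=S((402,46))
k=least_squares(lambda X:np.r_[proj("top",X)[0]-kt,proj("side",X)[0]-ks],[.4,.2,.116])
for n,L in(("slot",[0,.06,.016]),("piv",[0,-.045,.096])):print(n,np.round(W(p,L),4))
pv=W(p,[0,-.045,.096])[0];d=k.x-pv;a=np.arctan2(d[1],d[0]);print("knob",k.x,"r",np.hypot(*d[:2]),a,a+1.1)
for th in np.arange(0,1.2,.1): print(round(th,1),np.round(pv[:2]+.065*np.array([np.cos(a+th),np.sin(a+th)]),4))
B=[[.017,.066,.12],[.017,.054,.12],[-.017,.054,.12],[-.017,.066,.12]]
print(np.round((proj("top",W(p,B))-[255,235])*5).tolist(),np.round((proj("side",W(p,B))-[310,190])*4).tolist())
from scipy.spatial.transform import Rotation as R
M=R.from_rotvec([-.5883,-3.0855,.0032]).as_matrix();print(M.round(3))
E
```

```text
[ 0.4936  0.3321 -0.0798 -0.0146] [-0.9 -1.   1.  -0.9 -1.   0.7  0.9  1.  -0.4  0.1  0.4  0. ]
[ 0.4927  0.3358 -0.077  -0.0158] [-0.5 -1.  -0.8 -1.6  0.4  3.1  0.9 -1.8  0.   0. ]
[ 0.4932  0.3327 -0.0786 -0.0144] [-1.4 -0.7  0.5 -0.8 -1.4  1.   0.5  1.1 -0.8  0.3  0.1  0.2 -0.6 -1.8
 -0.8 -2.1  0.1  2.3  0.8 -2.3  0.1 -1.1]
slot [[0.4979 0.3925 0.016 ]]
piv [[0.4897 0.2878 0.096 ]]
knob [0.45215815 0.23557622 0.11428188] r 0.06433104035410175 -2.1935794170985425 -1.0935794170985425
0.0 [0.4518 0.235 ]
0.1 [0.4572 0.2315]
0.2 [0.463  0.2286]
0.3 [0.4691 0.2262]
0.4 [0.4753 0.2244]
0.5 [0.4817 0.2233]
0.6 [0.4882 0.2228]
0.7 [0.4947 0.223 ]
0.8 [0.5011 0.2238]
0.9 [0.5075 0.2253]
1.0 [0.5136 0.2274]
1.1 [0.5195 0.2301]
[[152.0, 203.0], [190.0, 206.0], [182.0, 314.0], [144.0, 312.0]] [[181.0, 236.0], [191.0, 218.0], [269.0, 240.0], [261.0, 259.0]]
[[-0.93   0.368 -0.001]
 [ 0.368  0.93  -0.002]
 [ 0.    -0.002 -1.   ]]
```

Request:
{"name": "play_rows", "arguments": {"steps": [-0.03,-0.012,0.004,-0.03,-0.08,-0.032,0.012,-0.08,-0.13,-0.052,0.02,-0.13,-0.18,-0.071,0.027,-0.18,-0.23,-0.091,0.034,-0.23,-0.275,-0.109,0.041,-0.27,-0.305,-0.121,0.045,-0.29,-0.319,-0.127,0.047,-0.298,-0.319,-0.127,0.047,-0.298], "jaw": 135, "grip_force": 40}}

```text
time: 1.23
tool_pos: [0.4983, 0.3917, 0.2008]
tcp_rot: [-0.126, -3.138, 0.001]
wrist_force: [0.1, 0.3, 0.3]
width: 0.472
grip_force: 0.0
```

```bash
cat >> h.py <<'E'
from scipy.spatial.transform import Rotation as R
def tool_delta(s,target,yang):
    M=R.from_rotvec(s["tcp_rot"]).as_matrix()
    d=M.T@(np.array(target)-s["tool_pos"]); a=np.arctan2(M[1,1],M[0,1])
    return d.round(4),round((a-yang+np.pi)%(2*np.pi)-np.pi,4),M[:,2].round(3)
E
python3 - <<'E'
from h import *
from workcell import bot
s=bot.read_state();print(s["time"],s["tool_pos"].round(4) if hasattr(s["tool_pos"],'round') else s["tool_pos"],np.round(s["q"],3),s["width"],np.round(s["wrist_force"],1))
print(tool_delta(s,[.498,.3925,.102],np.pi/2-.0786))
c=bot.read_camera("top");cv2.imwrite("pics/t1.png",cv2.resize(c["pixels"][200:350,200:400],None,fx=3,fy=3))
c=bot.read_camera("side");cv2.imwrite("pics/s1.png",cv2.resize(c["pixels"][130:330,280:480],None,fx=3,fy=3))
E
```

```text
1.225 [0.4983 0.3917 0.2008] [ 0.627  0.22   1.747  0.     1.175 -0.864] 0.47224295197467675 [0.1 0.3 0.3]
(array([0.0003, 0.0008, 0.0988]), np.float64(-0.0019), array([-0.001, -0.   , -1.   ]))
```

View pics/s1.png

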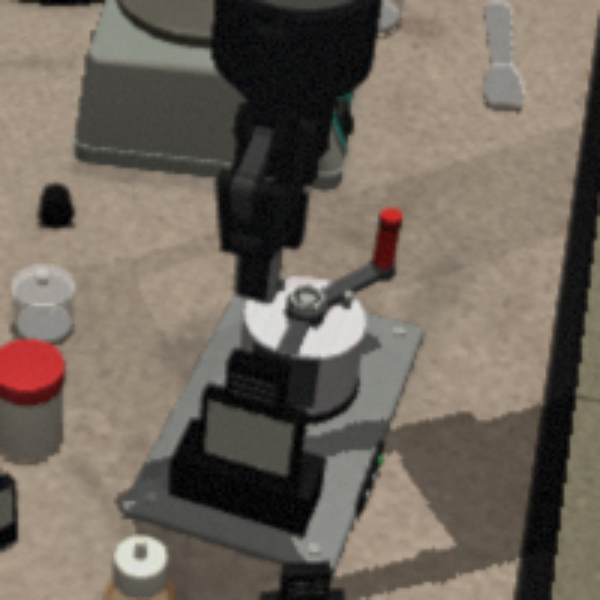

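The side view shows the open gripper above and in line with the tile tab, at about (260,270) in the crop, with clear space around it. Now I descend and grip.

Request:
{"name": "play_rows", "arguments": {"steps": [0,0.001,0.02,0,0,0.001,0.05,0,0,0.001,0.075,0,0,0.001,0.09,0,0,0.001,0.098,0,0,0.001,0.098,0]}}

```text
time: 2.08
tool_pos: [0.498, 0.3933, 0.1028]
tcp_rot: [-0.123, -3.139, 0.001]
wrist_force: [0.0, -0.3, 0.4]
width: 0.475
grip_force: 0.0
```

Request:
{"name": "play_rows", "arguments": {"steps": [0,0,0,0,0,0,0,0,0,0,0,0,0,0,0,0,0,0,0,0,0,0,0,0], "jaw": 255}}

```text
time: 2.82
tool_pos: [0.4991, 0.3937, 0.1046]
tcp_rot: [0.124, 3.137, 0.002]
wrist_force: [-0.5, 0.0, 6.1]
width: 0.135
grip_force: 41.5
```

Request:
{"name": "play_rows", "arguments": {"steps": [0,0,-0.005,0,0,0,-0.02,0,0,0,-0.04,0,0,0,-0.055,0,0,0,-0.06,0,0,0,-0.06,0]}}

```text
time: 3.58
tool_pos: [0.4984, 0.3933, 0.1641]
tcp_rot: [0.124, 3.138, 0.001]
wrist_force: [-0.0, 0.4, -0.9]
width: 0.132
grip_force: 40.7
```

```bash
python3 - <<'E'
from workcell import bot
import cv2,numpy as np
s=bot.read_state();print(np.round(s["tool_pos"],4),np.round(s["q"],3),s["width"],np.round(s["wrist_force"],1))
c=bot.read_camera("side");cv2.imwrite("pics/s2full.png",c["pixels"])
E
```

```text
[0.4984 0.3933 0.1641] [ 0.629  0.252  1.78   0.     1.109 -0.863] 0.13154779809162512 [-0.   0.4 -0.9]
```

Request:
{"name": "play_rows", "arguments": {"steps": [0,0,0,0.1,0,0,0,0.27,0,0,0,0.45,0,0,0,0.63,0,0,0,0.81,0,0,0,0.99,0,0,0,1.17,0,0,0,1.35,0,0,0,1.5,0,0,0,1.57]}}

```text
time: 4.88
tool_pos: [0.4976, 0.3927, 0.162]
tcp_rot: [-2.309, -2.13, 0.004]
wrist_force: [0.2, -0.4, -0.5]
width: 0.135
grip_force: 40.7
```

Request:
{"name": "play_rows", "arguments": {"steps": [0,0,0,0.1,0,0,0,0.27,0,0,0,0.45,0,0,0,0.63,0,0,0,0.81,0,0,0,0.99,0,0,0,1.17,0,0,0,1.35,0,0,0,1.5,0,0,0,1.5716]}}

```text
time: 6.12
tool_pos: [0.4976, 0.3927, 0.1619]
tcp_rot: [3.138, -0.128, -0.003]
wrist_force: [0.6, 0.0, -0.7]
width: 0.134
grip_force: 40.7
```

Request:
{"name": "play_rows", "arguments": {"steps": [0,0,0,0,0,0,0,0]}}

```text
time: 6.38
tool_pos: [0.498, 0.3929, 0.1626]
tcp_rot: [3.138, -0.122, -0.002]
wrist_force: [-0.4, 0.0, -0.8]
width: 0.132
grip_force: 40.7
```

```bash
python3 - <<'E'
from h import *
from workcell import bot
s=bot.read_state();print(np.round(s["tool_pos"],4),np.round(s["q"],3),s["width"],np.round(s["wrist_force"],1))
print(tool_delta(s,[.498,.3925,.103],-np.pi/2-.0786))
c=bot.read_camera("side");cv2.imwrite("pics/s3full.png",c["pixels"])
a=cv2.imread("pics/s2full.png")
cr=lambda i:cv2.resize(i[160:310,320:420],None,fx=4,fy=4,interpolation=cv2.INTER_CUBIC)
cv2.imwrite("pics/cmp.png",np.hstack([cr(a),cr(c["pixels"])]))
E
```

```text
[0.498  0.3929 0.1626] [0.629 0.253 1.781 0.    1.109 2.277] 0.1320984709496947 [-0.4  0.  -0.8]
(array([0.0001, 0.0004, 0.0596]), np.float64(0.001), array([-0.001, -0.001, -1.   ]))
```

View pics/cmp.png

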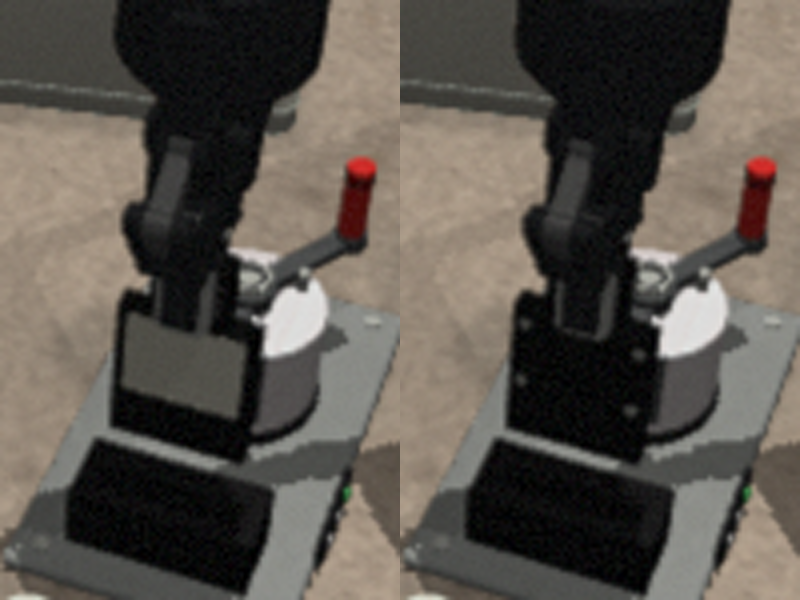

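The tile is held upright and turned: the white face (left half) has become the black back with screws (right half). Its bottom corners moved about 3 crop px left, roughly 1 mm in +x, so I correct by -0.7 mm and lower it.

Request:
{"name": "play_rows", "arguments": {"steps": [-0.0007,0,0.01,0,-0.0007,0,0.022,0,-0.0007,0,0.03,0,-0.0007,0,0.035,0,-0.0007,0,0.039,0,-0.0007,0,0.042,0,-0.0007,0,0.042,0]}}

```text
time: 7.3
tool_pos: [0.4976, 0.3932, 0.1212]
tcp_rot: [3.139, -0.124, -0.0]
wrist_force: [-0.9, 0.2, -0.9]
width: 0.135
grip_force: 40.7
```

Request:
{"name": "play_rows", "arguments": {"steps": [0,0,0.004,0,0,0,0.008,0,0,0,0.012,0,0,0,0.016,0,0,0,0.016,0,0,0,0.016,0]}}

```text
time: 8.05
tool_pos: [0.4976, 0.3932, 0.1052]
tcp_rot: [3.139, -0.124, -0.0]
wrist_force: [0.1, -0.2, -0.3]
width: 0.133
grip_force: 40.7
```

Request:
{"name": "play_rows", "arguments": {"steps": [0,0,0.001,0,0,0,0.002,0,0,0,0.003,0,0,0,0.003,0]}}

```text
time: 8.55
tool_pos: [0.4979, 0.3935, 0.1046]
tcp_rot: [-3.139, 0.124, -0.001]
wrist_force: [-3.6, -1.3, 10.3]
width: 0.135
grip_force: 42.5
```

Request:
{"name": "play_rows", "arguments": {"steps": [0,0,-0.002,0,0,0,-0.002,0,0,0,-0.002,0,0,0,-0.002,0,0,0,-0.002,0,0,0,-0.002,0], "jaw": 135}}

```text
time: 9.3
tool_pos: [0.4976, 0.3932, 0.1041]
tcp_rot: [3.139, -0.124, -0.0]
wrist_force: [-0.6, -0.2, 0.1]
width: 0.468
grip_force: 0.0
```

Request:
{"name": "play_rows", "arguments": {"steps": [0,0,-0.005,0,0,0,-0.025,0,0,0,-0.06,0,0,0,-0.09,0,0,0,-0.1,0,0,0,-0.1,0]}}

```text
time: 10.05
tool_pos: [0.4982, 0.3936, 0.2058]
tcp_rot: [-3.138, 0.124, -0.003]
wrist_force: [0.2, -0.2, -0.8]
width: 0.468
grip_force: 0.0
```

```bash
python3 - <<'E'
from h import *
from workcell import bot
s=bot.read_state();print(s["time"],np.round(s["tool_pos"],4),np.round(s["q"],3),s["width"],np.round(s["wrist_force"],1))
for y in(-.62,2.52):print(tool_delta(s,[.4518,.235,.20],y))
c=bot.read_camera("side")["pixels"]
cv2.imwrite("pics/s4.png",cv2.resize(c[180:320,310:430],None,fx=4,fy=4,interpolation=cv2.INTER_CUBIC))
E
```

```text
10.05 [0.4982 0.3936 0.2058] [0.629 0.216 1.742 0.    1.18  2.279] 0.46783186559419065 [ 0.2 -0.2 -0.8]
(array([-0.0337,  0.1618,  0.0054]), np.float64(-1.0296), array([ 0.002,  0.002, -1.   ]))
(array([-0.0337,  0.1618,  0.0054]), np.float64(2.1136), array([ 0.002,  0.002, -1.   ]))
```

View pics/s4.png

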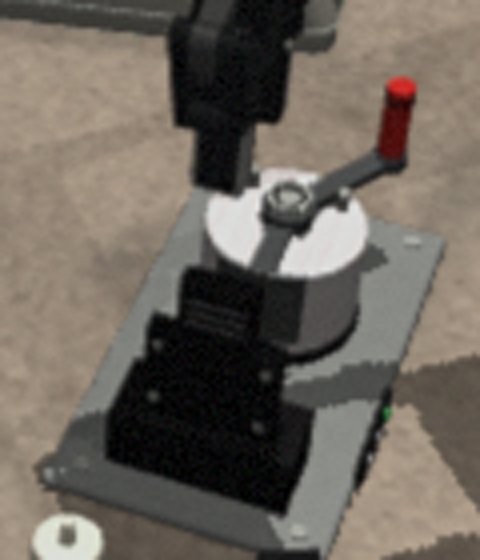

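The tile is seated at full depth: the tab top, at (220,275) in the crop, is at the same height as before, the black back faces the camera, and the shutter is still closed. Next I go to the knob.

Request:
{"name": "play_rows", "arguments": {"steps": [-0.003,0.015,0,-0.1,-0.009,0.045,0,-0.27,-0.017,0.08,0,-0.45,-0.023,0.11,0,-0.62,-0.029,0.14,0,-0.8,-0.033,0.157,0,-0.95,-0.034,0.162,0,-1.03,-0.034,0.162,0,-1.03]}}

```text
time: 11.1
tool_pos: [0.4499, 0.2336, 0.2026]
tcp_rot: [-2.794, -1.436, 0.005]
wrist_force: [0.5, 0.4, -0.2]
width: 0.467
grip_force: 0.0
```

```bash
python3 - <<'E'
from h import *
from workcell import bot
s=bot.read_state();print(s["time"],np.round(s["tool_pos"],4),np.round(s["q"],3),s["width"])
print(tool_delta(s,[.452,.235,.098],-.62))
E
```

```text
11.1 [0.4499 0.2336 0.2026] [ 0.43  -0.019  2.007  0.     1.157  1.051] 0.46743930987515664
(array([0.0027, 0.001 , 0.1046]), np.float64(-0.0012), array([-0.003, -0.001, -1.   ]))
```

Request:
{"name": "play_rows", "arguments": {"steps": [0.001,0,0.02,0,0.001,0,0.05,0,0.001,0,0.075,0,0.001,0,0.09,0,0.001,0,0.101,0,0.001,0,0.102,0,0.001,0,0.102,0]}}

```text
time: 11.98
tool_pos: [0.4522, 0.2355, 0.103]
tcp_rot: [2.793, 1.438, 0.002]
wrist_force: [-0.3, 0.3, -0.9]
width: 0.471
grip_force: 0.0
```

Request:
{"name": "play_rows", "arguments": {"steps": [0,0,0,0,0,0,0,0,0,0,0,0,0,0,0,0,0,0,0,0], "jaw": 255, "grip_force": 50}}

```text
time: 12.6
tool_pos: [0.452, 0.2356, 0.1032]
tcp_rot: [-2.793, -1.438, -0.002]
wrist_force: [-1.8, 0.8, 6.3]
width: 0.146
grip_force: 48.7
```

```bash
python3 - <<'E'
from h import *
from workcell import bot
s=bot.read_state();print(s["time"],np.round(s["tool_pos"],4),np.round(s["q"],3),s["width"],np.round(s["wrist_force"],1))
M=R.from_rotvec(s["tcp_rot"]).as_matrix();P=np.array(s["tool_pos"])
pv=W(np.load("p.npy"),[0,-.045,.096])[0]
print(M[:2,:2].round(3),np.hypot(*(P-pv)[:2]))
k=P.copy();  # knob at TCP now; rotate about the pivot
for th in np.r_[np.arange(.1,1.25,.1)]:
    c,s_=np.cos(th),np.sin(th);d=(k-pv)[:2]
    w=np.r_[pv[:2]+[c*d[0]-s_*d[1],s_*d[0]+c*d[1]],k[2]]
    print(round(th,2),(M.T@(w-P)).round(4))
E
```

```text
12.6 [0.452  0.2356 0.1032] [0.431 0.092 2.094 0.    0.955 1.051] 0.14641971141071777 [-1.8  0.8  6.3]
[[ 0.581  0.814]
 [ 0.814 -0.581]] 0.06440947750848695
0.1 [0.0003 0.0064 0.    ]
0.2 [0.0012 0.0128 0.    ]
0.3 [0.0028 0.019  0.    ]
0.4 [0.005  0.0251 0.    ]
0.5 [0.0077 0.0309 0.    ]
0.6 [0.0111 0.0364 0.    ]
0.7 [0.0149 0.0416 0.    ]
0.8 [0.0193 0.0463 0.    ]
0.9 [0.0241 0.0506 0.    ]
1.0 [0.0293 0.0544 0.0001]
1.1 [0.0349 0.0576 0.0001]
1.2 [0.0408 0.0602 0.0001]
```

Request:
{"name": "play_rows", "arguments": {"steps": [0.0003,0.0064,0,-0.1,0.0012,0.0128,0,-0.2,0.0028,0.019,0,-0.3,0.005,0.0251,0,-0.4,0.0077,0.0309,0,-0.5,0.0077,0.0309,0,-0.5]}}

```text
time: 13.35
tool_pos: [0.4816, 0.2241, 0.1032]
tcp_rot: [-2.35, -2.084, -0.002]
wrist_force: [-2.3, 1.4, 5.9]
width: 0.145
grip_force: 49.1
```

Request:
{"name": "play_rows", "arguments": {"steps": [0.0003,0.0064,0,-0.1,0.0012,0.0128,0,-0.2,0.0028,0.019,0,-0.3,0.005,0.0251,0,-0.4,0.0077,0.0309,0,-0.5,0.0103,0.0353,0,-0.58,0.0103,0.0353,0,-0.58]}}

```text
time: 14.22
tool_pos: [0.5173, 0.23, 0.1032]
tcp_rot: [-1.656, -2.668, -0.0]
wrist_force: [-4.4, 0.3, 7.3]
width: 0.145
grip_force: 49.2
```

```bash
python3 - <<'E'
from h import *
from workcell import bot
s=bot.read_state();P=np.array(s["tool_pos"]);print(s["time"],P.round(4),s["width"],s["grip_force"],np.round(s["wrist_force"],1),np.round(s["q"],3))
pv=W(np.load("p.npy"),[0,-.045,.096])[0];d=(P-pv)[:2];d0=(np.array([.452,.2356])-pv[:2])
print("swing",np.arctan2(d[1],d[0])-np.arctan2(d0[1],d0[0]),np.hypot(*d))
t=bot.read_camera("top")["pixels"];c=bot.read_camera("side")["pixels"]
f=lambda i:cv2.resize(i,(400,480),interpolation=cv2.INTER_CUBIC)
cv2.imwrite("pics/o1.png",np.hstack([f(t[220:364,270:390]),f(c[180:324,310:430])]))
E
```

```text
14.225 [0.5173 0.23   0.1032] 0.14515574405555257 49.18867349624634 [-4.4  0.3  7.3] [ 3.740e-01  1.940e-01  1.975e+00  1.000e-03  9.730e-01 -8.700e-02]
swing 1.0704533654284545 0.06404492567471196
```

View pics/o1.png

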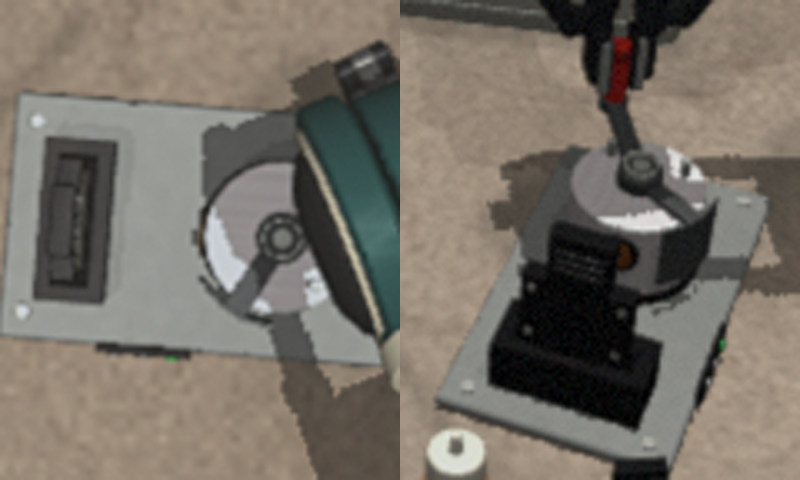

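The knob is gripped at (620,70), the blade has swung clear, and the window is visible at (625,255). The tile is still seated. I estimate a swing of 1.07 rad, so I push on until the stop shows in the force.

Request:
{"name": "play_rows", "arguments": {"steps": [0,0.001,0,-0.02,0.0001,0.002,0,-0.03,0.0001,0.003,0,-0.04,0.0001,0.003,0,-0.04]}}

```text
time: 14.82
tool_pos: [0.519, 0.2309, 0.1031]
tcp_rot: [-1.603, -2.7, 0.002]
wrist_force: [-6.2, -0.4, 10.2]
width: 0.147
grip_force: 49.4
```

Request:
{"name": "play_rows", "arguments": {"steps": [0,0.001,0,0,0,0.002,0,0,0,0.003,0,0,0,0.003,0,0]}}

```text
time: 15.32
tool_pos: [0.5194, 0.231, 0.103]
tcp_rot: [-1.601, -2.697, 0.01]
wrist_force: [-13.1, -5.2, 16.4]
width: 0.147
grip_force: 50.4
```

The TCP barely moved while the force rose to about 14 N, so the lever is against its stop. I'll check it holds steady and hand in.

Request:
{"name": "play_rows", "arguments": {"steps": [0,0,0,0,0,0,0,0,0,0,0,0]}}

```text
time: 15.7
tool_pos: [0.5194, 0.231, 0.103]
tcp_rot: [-1.601, -2.697, 0.01]
wrist_force: [-13.8, -5.7, 15.2]
width: 0.144
grip_force: 50.4
```

```bash
python3 - <<'E'
from workcell import bot
import numpy as np
s=bot.read_state();print(np.round(s["tool_pos"],4),np.round(s["wrist_force"],1),s["grip_force"])
print(bot.finish_job())
E
```

```text
[0.5194 0.231  0.103 ] [-13.8  -5.7  15.2] 50.35709023475647
the job is handed in; nothing more can be done
None
```

I turned the tile, seated it white face to the light head and released it with the shutter closed; the arm now holds the lever at its open stop, and I handed the job in at about 15.7 s (no verdict was returned).

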